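Present a gem setting to the inspection microscope

TASK

Take the setting stick with the red stone out of the rack by its wooden handle and present it in the air to the inspection microscope: the red stone centred on the line of sight of the lens, its tip 65 mm in front of the lens, with the stick in line with the tilted microscope so that the stone looks straight into it. The job ends holding: finish with the stick held still there in the gripper. Leave the other two sticks in their notches, do not move the ball vise or the bur block, and do not bump the microscope or its stand.

Things in the scene. Friction and masses are not known exactly. Their poses are not given: they have to be found in the camera images.
- red_stick: Stick with the red stone, loose in one of the three notches (which varies). Origin on its axis; x along the stick to the stone, z up in the rack. Square wooden handle 22 x 22 mm from x = -70 to +46 mm, brass ferrule to +58, brown cup 30 mm across to +76, silver bezel to +81, domed stone 20 mm across to +91. 50 to 110 g, balances near x = 8 mm. Fingers fit between the combs from x = -44 to +27 mm, 54 mm free on each side.
- red_stone (a point): Foremost point of the red stone, on the stick's axis, 91 mm from the stick's origin along its x. Axes as the stick's.
- blue_stick: The same kind of stick with a blue stone; stays in its notch.
- green_stick: The same kind of stick with a green stone; stays in its notch.
- rack: Fixed dark wood rack, 130 x 230 mm. Origin on the bench under the middle notch; x along the sticks. Base 12 mm thick; two combs 10 mm thick at x = -55 and +38 mm, each with notches 26 mm wide at y = -76, 0, +76 mm, floor 45 mm, tops 60 mm above the bench. Sticks lie level, axes 56 mm above the bench, origins within 6 mm of x = 0, stones to +x; they lift straight up.
- scope: Fixed stand of the microscope. Origin on the bench straight under the microscope's hinge, which is 305 mm above the bench. Dark base plate 130 x 150 x 12 mm (x = +20 to +150 mm), post at x = +100 mm, 20 mm thick, 347 mm tall, with a side arm to the hinge. The microscope looks towards the stand's -x, roughly to the robot.
- scope_tilt (a joint): Tilt of the microscope on its stiff hinge, rad: 0 = looks level, positive = looks down by that angle. It varies and must be left as it is.
- lens (a point): Centre of the lens glass, at the front of the microscope: a white tube 36 mm across and 110 mm long with a black lamp ring 41 mm across at the front. 57 mm from the hinge. Its x axis runs along the line of sight, from the stone back into the tube (against the way the lens looks); y is level.
- focus (a point): The point in focus: on the line of sight, 65 mm in front of the lens, where the tip of the red stone belongs; about 0.23 to 0.29 m above the bench. Axes as lens: the presented stick's x axis runs along this x.
- ball_vise: Engraver's ball vise, round, 96 mm across, 98 mm tall, steel on a black rubber ring, 1.6 kg, standing loose. Origin: centre of its underside. Bystander.
- bur_block: Light-wood block 70 x 130 x 34 mm with burs standing to 58 mm, loose. Origin: centre of its underside. Bystander.
Things that resemble listed ones, but are neither listed nor needed, are in the scene too. Leave any purple look-alike of the red_stick alone.

How it is judged:
On the way:
1. the red-stone stick is lifted clear of the rack (height (world z) of red_stick above 0.1 m and contact force between red_stick and rack below 0.1 N), for 0.1 s.
At the end, for the whole second after the job is handed in: Stone tip within 8 mm of the line of sight, 55 to 75 mm before the lens; stick points at the lens within 0.17 rad, held still by its wooden handle, touching nothing but the gripper; other sticks, vise and bur block within 15 mm of where they were (x of red_stone in the frame of focus between -0.01 and 0.01 m and y of red_stone in the frame of focus between -0.008 and 0.008 m and z of red_stone in the frame of focus between -0.008 and 0.008 m and angle between the x axis of red_stick and the x axis of focus, either way round below 0.17 rad and x of red_stick in the frame of focus below -0.05 m and height (world z) of red_stone above 0.15 m and linear speed of red_stick below 0.02 m/s and angular speed of red_stick below 0.2 rad/s and contact force between red_stick and the fingers above 1 N and x of the grasp point in the frame of red_stick below 0.05 m and contact force between red_stick and rack below 0.1 N and contact force between red_stick and scope below 0.1 N and contact force between red_stick and ball_vise below 0.1 N and contact force between red_stick and bur_block below 0.1 N and contact force between red_stick and blue_stick below 0.1 N and contact force between red_stick and green_stick below 0.1 N and distance of each of blue_stick, green_stick, ball_vise, bur_block from where it was at the start of the episode below 0.015 m); the arm keeps its last pose, push and grip.
It fails at once if the blue-stone stick is moved by more than 15 mm (distance of blue_stick from where it was at the start of the episode above 0.015 m).
It fails at once if the green-stone stick is moved by more than 15 mm (distance of green_stick from where it was at the start of the episode above 0.015 m).
It fails at once if the ball vise is moved by more than 15 mm (distance of ball_vise from where it was at the start of the episode above 0.015 m).
It fails at once if the bur block is moved by more than 15 mm (distance of bur_block from where it was at the start of the episode above 0.015 m).
It fails at once if the microscope or its stand is bumped (more than 3 N) or shifted by more than 6 mm at the focus (contact force between scope and the arm above 3 N or contact force between scope and the fingers above 3 N or contact force between scope and red_stick above 3 N or distance of focus from where it was at the start of the episode above 0.006 m).
It also fails if it takes over 29 s, if anything falls off the work surface, if the arm or the gripper's body presses on something with over 40 N, if the wrist force passes 120 N, or if a joint passes its speed limit or range.

ROBOT

A 6-joint arm with a two-finger parallel gripper is mounted at the origin on the work surface. World frame = base frame: x ahead of the robot, y to its left, z up, the work surface at z = 0. Lengths are in m, angles in rad, forces in N, time in s.
With the tool pointing down it reaches from about 0.3 to 0.875 m from the base axis. Payload 6.4 kg.
Tool frame: the origin (TCP) lies on the centre line of the jaws, within the pads' length; the fingertips stand ctrl.tip_extent ahead of it and the grasp point (between the pads) lies 8 mm behind it (ctrl.tip_extent is the distance from the TCP to the fingertips, in m); z points along the fingers, y is the line along which they close (so a half turn about z gives the same grasp; the last joint's range is limited). The gripper opens to 85 mm and grips with 20 to 120 N. Pads are 22 mm wide; open, the fingers measure 114 mm over their backs; the gripper's body (76 mm by 85 mm) begins 54 mm behind the grasp point. The pads swing forward as they close: fully open they stand 13 mm farther back than shut.
Start: joints at [-1.504, 0.181, 1.607, -0, 1.354, -0.206], TCP at [0.155, -0.554, 0.206] pointing down, gripper open.
Joint ranges: [-2.99, 2.99], [-0.89, 2.07], [0.3, 2.58], [-1.14, 4.28], [0, 2.63], [-3.12, 3.12]. Speed limits (rad/s): [2.57, 2.57, 3.01, 3.14, 3.14, 3.14].

INTERFACE

Orientations are given as a unit quaternion [w, x, y, z].
In Python, from bench import ctrl gives the robot as it stands.
- The arm moves only by the shell command python3 -m handwheel 'ROWS'. ROWS is JSON, a list of rows, each a list of 7 numbers: the turn, a rotation vector about the tool's x, y, z as a fraction of full scale, then the shift along the tool's x, y, z as a fraction of full scale, then the opening, from 0 (shut) to 1 (fully open). In form: [[rx, ry, rz, x, y, z, jaw], ...]. A call has exactly 8 rows; each row shifts and turns the commanded pose from where the row before left it, along the tool's axes as they then stand; what a row does not reach is not made up. Full scale, the value 1, is 300 mm for a shift and pi rad for a turn. A row lasts 1/10 s, in which the tool goes at most 50 mm and 8.59 degrees, less where a joint would pass 70% of its speed; a pose out of reach is approached as far as the arm can. A call with a number of a shift or a turn outside -1 to 1 is refused whole. A call with a gripper value outside its range is refused whole. The fingers move at their own pace and stop on an object; the grip force is fixed at half the most. Time passes only in rows, so rows that do not move let the fingers close, or fill a call up. It gives the time, the measured TCP pose, the force, the opening and the grip force at its end, in the units of the state.
- ctrl.get_obs(): the state, without advancing time (a new reading comes with each control period).
- ctrl.camera(name): name is "scene" or "top" or "wrist"; returns the picture (480x640x3 uint8, blue, green, red); there is no depth.
- ctrl.camera_model(name): a dict with "camera_matrix" (3x3 intrinsics, pixels), "dist_coeffs" ([k1, k2, p1, p2, k3] as OpenCV has them; the pictures are not rectified), "cam_to_world" (4x4, takes a point from camera to world coordinates). Camera axes: x right, y up, looking along -z (the intrinsics and any distortion apply to the point x, -y, -z); pixel columns grow to the right and rows downward; lengths in m; the calibration is good to about 2 mm. A picture is of the moment at which its call begins: read the wrist's pose just before it. camera_model takes no time and is no camera call; for the wrist camera it gives the pose at the moment of the call.
- ctrl.hand_in(): hands the job in; it is judged then, once.
The state is a dict: "time_s": time; "q": joint angles; "dq": joint speeds; "joint_efforts": joint torques, N m; "eef_pos": TCP position; "eef_rot": TCP orientation; "wrist_force": force on the tool from outside, world axes, zero at the start; "torque": the same for the moment, N m; "opening": opening from 0.0 (shut) to 1.0 (fully open); "grasp_force": force on a finger pad.
Only numpy, scipy, OpenCV 4.12 (cv2) and the standard library are available. Lean on these libraries where they do the work, as an engineer would, in place of code of your own. Each camera call takes 0.05 s, during which the arm holds its last target. There are 200 camera calls.

## Working session

There is one attempt and no reset: what is moved stays moved. The work goes in short steps, Python scripts to look and compute and a shell command to move; the robot and the scene stay as the last step left them, time stands still between calls to the robot, and variables do not carry over. Pictures are saved under pics/ and viewed, at most 10 in all, crops included, and the job is handed in when it is done.

```bash
ls; mkdir -p pics
cat > h.py <<'E'
import numpy as np, cv2
from bench import ctrl
from scipy.spatial.transform import Rotation as R
def ray(m,uv):
    K=np.array(m["camera_matrix"]);d=np.array(m["dist_coeffs"]);T=np.array(m["cam_to_world"])
    p=cv2.undistortPoints(np.array([[uv]],float),K,d)[0,0]
    v=T[:3,:3]@np.array([p[0],-p[1],-1]); return T[:3,3],v/np.linalg.norm(v)
def onplane(m,uv,z):
    o,v=ray(m,uv); return o+v*(z-o[2])/v[2]
def cross(a,b):
    (o1,v1),(o2,v2)=a,b
    s=np.linalg.lstsq(np.c_[v1,-v2],o2-o1,rcond=None)[0]
    p,q=o1+s[0]*v1,o2+s[1]*v2
    return (p+q)/2,np.linalg.norm(p-q)
def proj(m,P):
    T=np.linalg.inv(np.array(m["cam_to_world"]));P=np.atleast_2d(P)
    c=P@T[:3,:3].T+T[:3,3]; c=c*[1,-1,-1]
    return cv2.projectPoints(c,np.zeros(3),np.zeros(3),np.array(m["camera_matrix"]),np.array(m["dist_coeffs"]))[0][:,0]
E
python3 - <<'E'
from h import *
for n in ["scene","top"]:
    cv2.imwrite(f"pics/{n}0.png",ctrl.camera(n)); print(n,np.round(ctrl.camera_model(n)["cam_to_world"],3).tolist(),np.round(ctrl.camera_model(n)["camera_matrix"],0).tolist())
o=ctrl.get_obs();print(o["eef_rot"],o["time_s"],ctrl.tip_extent)
E
```

```text
pics
scene [[0.762, -0.368, 0.534, 1.192], [0.648, 0.44, -0.622, -0.795], [-0.006, 0.819, 0.573, 0.909], [0.0, 0.0, 0.0, 1.0]] [[483.0, 0.0, 322.0], [0.0, 483.0, 242.0], [0.0, 0.0, 1.0]]
top [[0.005, 0.998, -0.063, 0.441], [-1.0, 0.005, -0.013, -0.039], [-0.013, 0.063, 0.998, 1.61], [0.0, 0.0, 0.0, 1.0]] [[554.0, 0.0, 308.0], [0.0, 554.0, 248.0], [0.0, 0.0, 1.0]]
[-7.90428925e-04  9.90709678e-01  1.35991564e-01  5.26317267e-05] 0.1 0.011
```

View pics/scene0.png

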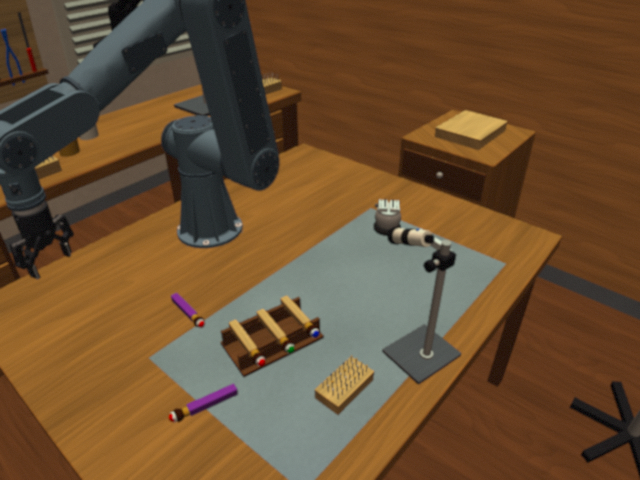

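View pics/top0.png

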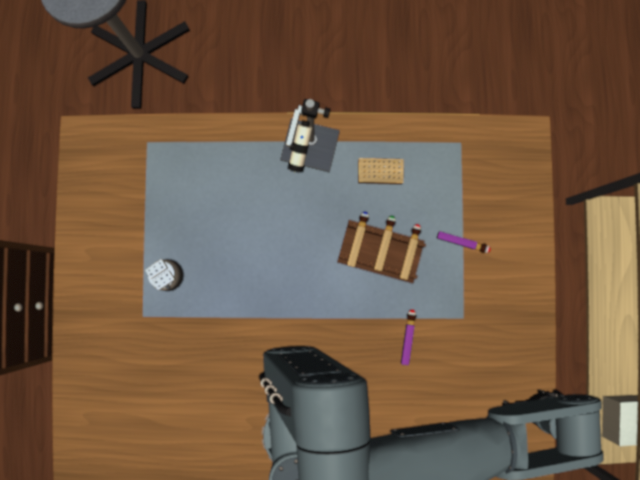

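The red stick is in the rack notch at the robot's right: top view (417,229) for the stone, (407,278) for the handle end. In the scene view the stone is at (262,362). The microscope tube is near top (298,150) and scene (410,238), and two purple look-alikes lie loose. Next I'll zoom in.

Run:
```python
from h import *
s=cv2.imread("pics/scene0.png");t=cv2.imread("pics/top0.png")
a=cv2.resize(s[190:290,360:480],None,fx=6.6,fy=6,interpolation=cv2.INTER_CUBIC)[:, :792]
cv2.imwrite("pics/sc_crop.png",cv2.resize(s[195:285,365:485],(800,600),interpolation=cv2.INTER_CUBIC))
b=cv2.resize(t[90:190,260:340],(400,500),interpolation=cv2.INTER_CUBIC)
c=cv2.resize(t[200:300,340:440],(400,400),interpolation=cv2.INTER_CUBIC)
im=np.zeros((500,800,3),np.uint8);im[:,:400]=b;im[:400,400:]=c
cv2.imwrite("pics/top_crop.png",im)
```

```text
(no output)
```

View pics/sc_crop.png

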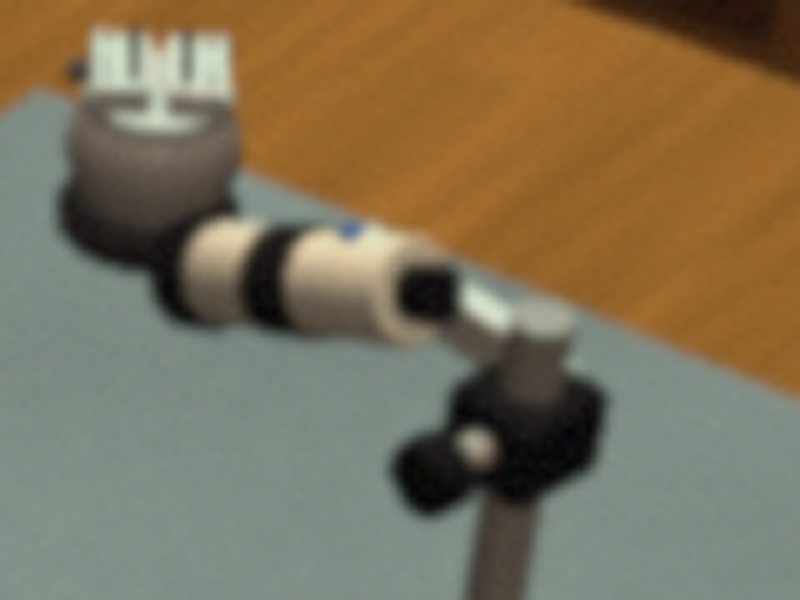

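View pics/top_crop.png

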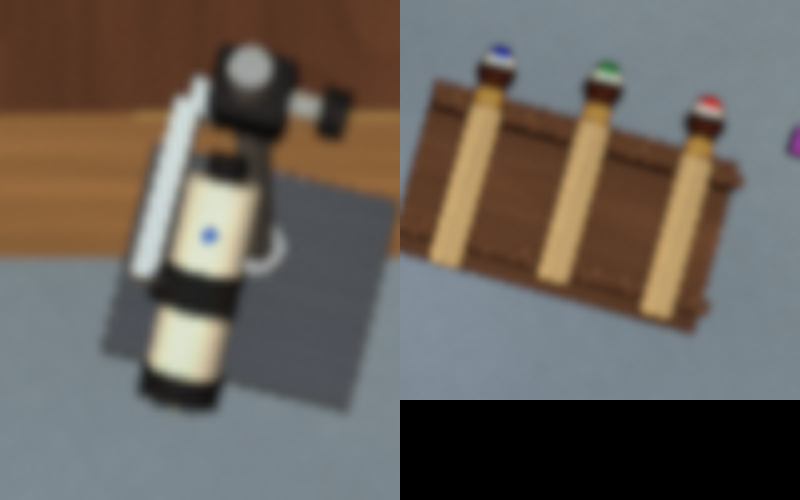

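Run:
```python
from h import *
s=cv2.imread("pics/scene0.png");t=cv2.imread("pics/top0.png")
for name,im,(y0,y1,x0,x1) in [("top",t,(120,170,285,315)),("scene",s,(222,250,385,437))]:
    f=8;c=im[y0:y1,x0:x1];u=cv2.resize(c,None,fx=f,fy=f,interpolation=cv2.INTER_CUBIC).astype(int)
    d=u[:,:,2]-u[:,:,0]; v=u.max(2)
    m=((d>22)&(v>115)&(d<75)).astype(np.uint8)
    m=cv2.morphologyEx(m,cv2.MORPH_OPEN,np.ones((9,9)))
    n,l,st,ce=cv2.connectedComponentsWithStats(m)
    for i in range(1,n):
        if st[i,4]<600: continue
        cnt=max(cv2.findContours((l==i).astype(np.uint8),0,2)[0],key=cv2.contourArea)
        r=cv2.minAreaRect(cnt)
        g=lambda p:np.round((np.array(p)+.5)/f-.5+[x0,y0],2)
        print(name,st[i,4]/64,g(ce[i]),"rect",g(r[0]),np.round(np.array(r[1])/f,1),round(r[2],1),g(cv2.boxPoints(r)).tolist())
for n,im in [("top",t),("scene",s)]:
    h=cv2.cvtColor(im,cv2.COLOR_BGR2HSV)
    m=((h[:,:,0]<6)|(h[:,:,0]>174))&(h[:,:,1]>130)&(h[:,:,2]>110)
    k,l,st,ce=cv2.connectedComponentsWithStats(m.astype(np.uint8))
    print(n,[(np.round(ce[i],1).tolist(),int(st[i,4])) for i in range(1,k) if st[i,4]>4])
# sticks: handle mask in top
m=ctrl.camera_model("top")
h=cv2.cvtColor(t,cv2.COLOR_BGR2HSV)
w=((h[:,:,0]>10)&(h[:,:,0]<26)&(h[:,:,1]>70)&(h[:,:,2]>140)).astype(np.uint8)
w[:205]=0;w[300:]=0;w[:,:335]=0;w[:,440:]=0
k,l,st,ce=cv2.connectedComponentsWithStats(w)
for i in range(1,k):
    if st[i,4]>100:
        cnt=max(cv2.findContours((l==i).astype(np.uint8),0,2)[0],key=cv2.contourArea);r=cv2.minAreaRect(cnt);b=cv2.boxPoints(r)
        b=b[np.argsort(b[:,1])];a0,a1=b[:2].mean(0),b[2:].mean(0)
        A,B=onplane(m,a1,.067),onplane(m,a0,.067)
        print("handle",np.round(r[1],1),A.round(4),B.round(4),np.linalg.norm(A-B).round(4),np.arctan2(*(B-A)[[1,0]]).round(4))
```

```text
top 78.5 [297.26 133.28] rect [297.19 133.55] [ 4.9 18.9] 14.1 [[292.51, 142.14], [297.14, 123.77], [301.87, 124.96], [297.24, 143.33]]
top 100.875 [306.71 135.84] rect [306.62 135.89] [ 6.  19.3] 13.6 [[301.42, 144.58], [305.95, 125.79], [311.82, 127.2], [307.29, 145.99]]
top 44.0625 [291.97 157.13] rect [292.02 157.11] [ 4.1 12.4] 14.0 [[288.52, 162.61], [291.52, 150.61], [295.52, 151.61], [292.52, 163.61]]
top 75.328125 [300.74 159.67] rect [300.79 159.69] [ 6.5 13.3] 16.1 [[295.85, 165.17], [299.52, 152.42], [305.74, 154.21], [302.07, 166.97]]
scene 75.53125 [397.65 231.84] rect [397.49 231.52] [ 8.4 11.6] 32.0 [[390.86, 234.23], [397.03, 224.37], [404.12, 228.8], [397.95, 238.67]]
scene 224.484375 [419.26 235.14] rect [421.18 235.96] [27.2 16.1] 23.6 [[405.5, 237.93], [411.96, 223.13], [436.85, 233.99], [430.39, 248.79]]
top [([411.7, 310.4], 7)]
scene [([28.3, 48.6], 7), ([200.9, 323.3], 23), ([261.3, 361.6], 32), ([170.9, 417.2], 20)]
handle [ 8.1 44.8] [ 0.4906 -0.1361  0.067 ] [ 0.6112 -0.1711  0.067 ] 0.1255 -0.2831
handle [ 8.  45.1] [ 0.4788 -0.2119  0.067 ] [ 0.6006 -0.2461  0.067 ] 0.1265 -0.2737
handle [ 8.2 44.9] [ 0.4554 -0.2838  0.067 ] [ 0.5764 -0.3192  0.067 ] 0.1261 -0.2842
```

Run:
```python
from h import *
s=cv2.imread("pics/scene0.png");t=cv2.imread("pics/top0.png")
for name,im,(y0,y1,x0,x1) in [("top",t,(120,170,285,315)),("scene",s,(222,250,385,437))]:
    f=8;c=im[y0:y1,x0:x1];u=cv2.resize(c,None,fx=f,fy=f,interpolation=cv2.INTER_CUBIC).astype(int)
    d=u[:,:,2]-u[:,:,0]; v=u.max(2)
    m=((d>5)&(v>115)&((d<75)|(v>190))).astype(np.uint8)
    m=cv2.morphologyEx(m,cv2.MORPH_CLOSE,np.ones((17,17)))
    m=cv2.morphologyEx(m,cv2.MORPH_OPEN,np.ones((9,9)))
    n,l,st,ce=cv2.connectedComponentsWithStats(m)
    vis=np.clip(u,0,255).astype(np.uint8)
    for i in range(1,n):
        if st[i,4]<600: continue
        cnt=max(cv2.findContours((l==i).astype(np.uint8),0,2)[0],key=cv2.contourArea)
        r=cv2.minAreaRect(cnt);cv2.drawContours(vis,[cnt],-1,(0,0,255),1)
        g=lambda p:np.round((np.array(p)+.5)/f-.5+[x0,y0],2)
        print(name,st[i,4]/64,g(ce[i]),"rect",g(r[0]),np.round(np.array(r[1])/f,1),round(r[2],1),g(cv2.boxPoints(r)).tolist())
    cv2.imwrite(f"pics/v_{name}.png",vis)
a=cv2.imread("pics/v_top.png");b=cv2.imread("pics/v_scene.png")
im=np.zeros((400,760,3),np.uint8);im[:400,:240]=a;im[:224,250:250+416]=b;cv2.imwrite("pics/v.png",im)
```

```text
top 33.0625 [287.01 130.29] rect [286.88 129.81] [ 3.4 16.9] 14.3 [[283.15, 137.58], [287.33, 121.21], [290.6, 122.05], [286.43, 138.41]]
top 281.265625 [301.87 134.68] rect [301.84 134.76] [16.5 20.4] 9.5 [[292.04, 143.45], [295.39, 123.35], [311.65, 126.06], [308.3, 146.16]]
top 186.078125 [296.73 158.58] rect [296.67 158.71] [14.9 13.5] 14.0 [[287.81, 163.47], [291.08, 150.35], [305.53, 153.96], [302.25, 167.08]]
scene 294.796875 [419.46 234.19] rect [418.29 235.04] [39.6 17.2] 23.5 [[396.71, 235.04], [403.55, 219.28], [439.86, 235.05], [433.02, 250.81]]
scene 80.625 [397.97 231.59] rect [397.84 231.08] [ 8.4 12.8] 33.7 [[390.79, 234.09], [397.91, 223.42], [404.89, 228.07], [397.77, 238.75]]
```

View pics/v.png

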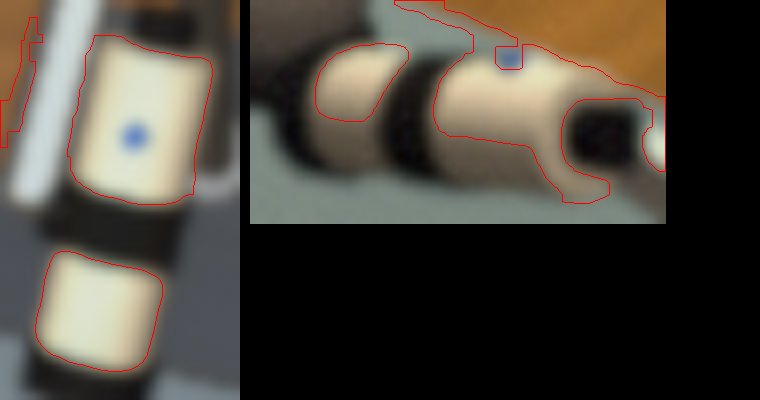

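Top view: the cream sections are cleanly outlined. Their centroids at (296.7,158.6) and (301.9,134.7) lie on the tube axis. The scene mask loses the shaded underside of the tube, so I'll use a lower threshold there.

Run:
```python
from h import *
s=cv2.imread("pics/scene0.png")
y0,y1,x0,x1=218,252,382,440;f=8
u=cv2.resize(s[y0:y1,x0:x1],None,fx=f,fy=f,interpolation=cv2.INTER_CUBIC).astype(int)
d=u[:,:,2]-u[:,:,0]; v=u.max(2)
vis=np.clip(u,0,255).astype(np.uint8);big=cv2.resize(vis,None,fx=1.7,fy=1.7)
for k in range(0,58,4):
    X=int(k*8*1.7);cv2.putText(big,str(x0+k),(X,10),0,.35,(0,0,0));cv2.line(big,(X,12),(X,460),(0,0,255) if k%20==0 else (90,90,90),1)
for k in range(0,34,4):
    Y=int(k*8*1.7);cv2.putText(big,str(y0+k),(0,Y+10),0,.35,(0,0,0));cv2.line(big,(0,Y),(800,Y),(90,90,90),1)
cv2.imwrite("pics/grid.png",big[:,:800])
```

```text
(no output)
```

View pics/grid.png

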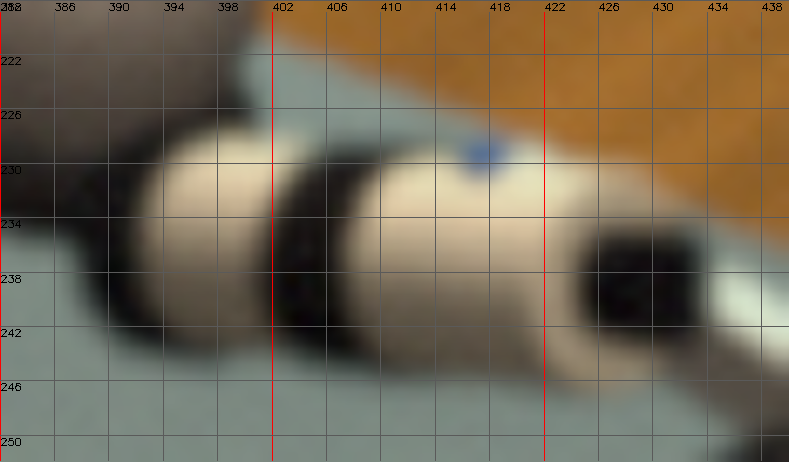

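Scene: the tube's midline runs from about (399,235.4) to the rear cap centre near (426,238.5). The lens ring front is at roughly x=388–390. I'll intersect the two axis planes.

Run:
```python
from h import *
mt,ms=ctrl.camera_model("top"),ctrl.camera_model("scene")
def plane(m,a,b):
    o,v=ray(m,a);_,w=ray(m,b);n=np.cross(v,w);return n/np.linalg.norm(n),o
n1,o1=plane(mt,(296.73,158.58),(301.87,134.68))
for dy0,dy1 in [(0,0),(.5,-.5),(-.5,.5)]:
    n2,o2=plane(ms,(399,235.4+dy0),(426,238.5+dy1))
    d=np.cross(n1,n2);d/=np.linalg.norm(d)
    if d[0]<0:d=-d
    def at(uv):
        o,v=ray(mt,uv);n=np.cross(v,np.cross(v,d));
        # point on line p0+s d closest to ray
        A=np.array([n1,n2,[0,0,1]]);p0=np.linalg.solve(np.array([n1,n2,d]),[n1@o1,n2@o2,0])
        return cross((o,v),(p0,d))[0]
    print("d",d.round(3),"yaw",np.arctan2(d[1],d[0]).round(3),"tilt",np.arcsin(d[2]).round(3))
    lens=at((295.3,169.5)); print("front cr",at((296.73,158.58)).round(4),"back",at((301.87,134.68)).round(4),"lens~",lens.round(4))
    p=lens; print("z=.305 at s from lens",((.305-lens[2])/d[2]).round(4))
# top ends: ring corners
print("plate yaw")
t=cv2.imread("pics/top0.png")
for c in [(281,161.5),(330,172),(340,128)]: print(onplane(mt,c,.012).round(4))
print(onplane(mt,(313,139),.012))
# red stone in top
h=cv2.cvtColor(t,cv2.COLOR_BGR2HSV)
print(proj(mt,[[.522+.086*.96,-.3033-.086*.28,.056]]))
w=ctrl.camera_model("wrist");T=np.array(w["cam_to_world"]);o=ctrl.get_obs();q=o["eef_rot"]
Rm=R.from_quat([q[1],q[2],q[3],q[0]]).as_matrix()
print("cam in tool",(Rm.T@(T[:3,3]-o["eef_pos"])).round(3),(Rm.T@T[:3,:3]).round(3).tolist(),np.array(w["camera_matrix"]).round().tolist())
print(Rm.round(3).tolist())
```

```text
d [ 0.888 -0.214  0.407] yaw -0.236 tilt 0.419
front cr [0.7409 0.0071 0.2934] back [ 0.7936 -0.0056  0.3175] lens~ [0.7166 0.0118 0.2823]
z=.305 at s from lens 0.0557
d [ 0.876 -0.213  0.433] yaw -0.239 tilt 0.447
front cr [0.7412 0.0071 0.2924] back [ 0.7934 -0.0056  0.3182] lens~ [0.717  0.0119 0.2805]
z=.305 at s from lens 0.0567
d [ 0.9   -0.214  0.38 ] yaw -0.233 tilt 0.389
front cr [0.7407 0.007  0.2945] back [ 0.7937 -0.0056  0.3169] lens~ [0.7162 0.0117 0.2842]
z=.305 at s from lens 0.0548
plate yaw
[0.7962 0.0631 0.012 ]
[ 0.7653 -0.0806  0.012 ]
[ 0.8974 -0.1099  0.012 ]
[ 0.86380179 -0.03046288  0.012     ]
[[417.49427427 225.55621544]]
cam in tool [ 0.068  0.    -0.168] [[-0.001, 0.964, 0.266], [1.0, 0.001, -0.001], [-0.001, 0.266, -0.964]] [[372.0, 0.0, 313.0], [0.0, 372.0, 249.0], [0.0, 0.0, 1.0]]
[[0.963, 0.269, -0.0], [0.269, -0.963, 0.002], [0.0, -0.002, -1.0]]
```

The geometry agrees with the spec: the axis crosses z=0.305 at 56 mm from the lens, against 57 given. Tilt is about 0.42 and yaw about −0.24, which puts focus near (0.659, 0.026, 0.256). The red stick's origin is about (0.522, −0.303, 0.056), yaw −0.28. I'll turn the wrist and move over the stick.

```bash
python3 -m handwheel '[[0,0,0.0443,0,0,0,0.6],[0,0,0.0443,0,0,0,0.6],[0,0,0.0443,0,0,0,0.6],[0,0,0.0443,0,0,0,0.6],[0,0,0,0.078,-0.0956,0,0.6],[0,0,0,0.078,-0.0956,0,0.6],[0,0,0,0.078,-0.0956,0,0.6],[0,0,0,0.078,-0.0956,0,0.6]]'
python3 -m handwheel '[[0,0,0,0.078,-0.0956,0,0.6],[0,0,0,0.078,-0.0956,0,0.6],[0,0,0,0.078,-0.0956,0,0.6],[0,0,0,0.078,-0.0956,0,0.6],[0,0,0,0.078,-0.0956,0,0.6],[0,0,0,0.078,-0.0956,0,0.6],[0,0,0,0,0,0,0.6],[0,0,0,0,0,0,0.6]]'
```

```text
time_s: 0.9
eef_pos: [0.2777, -0.4687, 0.206]
eef_rot: [-0.0, 0.99, -0.142, -0.0]
wrist_force: [0.2, -0.8, -0.6]
opening: 0.6
grasp_force: 0.0
time_s: 1.7
eef_pos: [0.46, -0.3432, 0.2059]
eef_rot: [-0.0, 0.99, -0.14, -0.001]
wrist_force: [1.1, 0.1, 0.1]
opening: 0.603
grasp_force: 0.0
```

```bash
python3 -m handwheel '[[0,0,0,0.08,-0.093,0,0.6],[0,0,0,0.08,-0.093,0,0.6],[0,0,0,0,0,0,0.6],[0,0,0,0,0,0.08,0.6],[0,0,0,0,0,0.08,0.6],[0,0,0,0,0,0,0.6],[0,0,0,0,0,0,0.6],[0,0,0,0,0,0,0.6]]'
python3 - <<'E'
from h import *
m=ctrl.camera_model("wrist");im=ctrl.camera("wrist")
h=cv2.cvtColor(im,cv2.COLOR_BGR2HSV)
for uv in proj(m,[[.522,-.3033,.067],[.522+.056*.96,-.3033-.056*.28,.067],[.522-.07*.96,-.3033+.07*.28,.067]]): cv2.circle(im,tuple(int(a) for a in uv),4,(255,0,255),-1)
cv2.imwrite("pics/w1.png",im)
E
```

```text
time_s: 2.5
eef_pos: [0.5217, -0.3052, 0.1601]
eef_rot: [0.001, 0.99, -0.142, 0.001]
wrist_force: [1.4, 1.0, 0.1]
opening: 0.597
grasp_force: 0.0
```

View pics/w1.png

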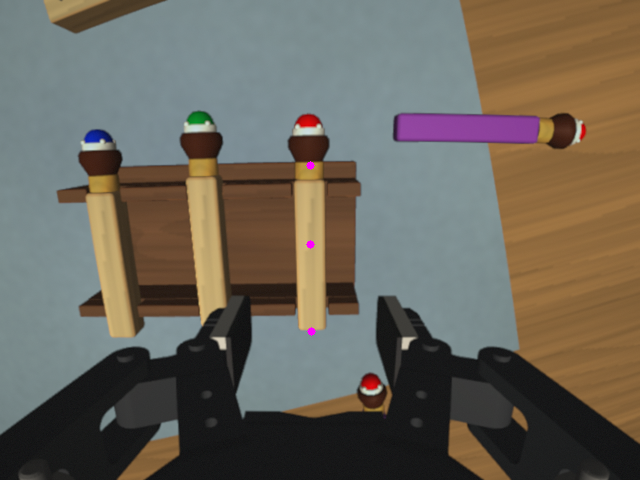

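The wrist view confirms it: the predicted points (310,166), (310,244) and (311,331) lie on the red stick's ferrule, handle middle and handle end. Now I descend and close.

```bash
python3 -m handwheel '[[0,0,0,0,-0.006,0.094,0.6],[0,0,0,0,0,0.094,0.6],[0,0,0,0,0,0.093,0.6],[0,0,0,0,0,0.093,0.6],[0,0,0,0,0,0,0.6],[0,0,0,0,0,0,0.6],[0,0,0,0,0,0,0],[0,0,0,0,0,0,0]]'
python3 -m handwheel '[[0,0,0,0,0,0,0],[0,0,0,0,0,0,0],[0,0,0,0,0,0,0],[0,0,0,0,0,0,0],[0,0,0,0,0,0,0],[0,0,0,0,0,0,0],[0,0,0,0,0,0,0],[0,0,0,0,0,0,0]]'
```

```text
time_s: 3.35
eef_pos: [0.5234, -0.3032, 0.0486]
eef_rot: [0.001, 0.99, -0.141, 0.002]
wrist_force: [0.7, -0.2, -0.3]
opening: 0.271
grasp_force: 0.0
time_s: 4.15
eef_pos: [0.5221, -0.3021, 0.0462]
eef_rot: [-0.0, 0.99, -0.141, -0.0]
wrist_force: [-0.2, -0.4, -0.9]
opening: 0.002
grasp_force: 0.0
```

The fingers shut with nothing between them, so I'll look before doing anything else.

Run:
```python
from h import *
a=ctrl.camera("wrist");b=ctrl.camera("scene")
im=np.zeros((300,800,3),np.uint8);im[:,:400]=cv2.resize(a,(400,300));im[:,400:]=cv2.resize(b[270:420,130:330],(400,300),interpolation=cv2.INTER_CUBIC)
cv2.imwrite("pics/chk1.png",im)
```

```text
(no output)
```

View pics/chk1.png

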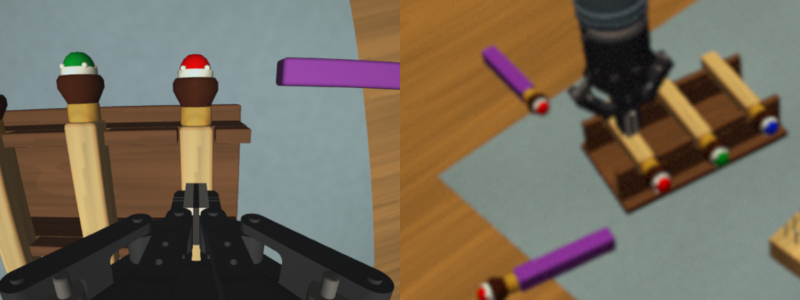

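Run:
```python
from h import *
o=ctrl.get_obs();print(o["time_s"],o["eef_pos"],o["opening"],o["grasp_force"],np.round(o["wrist_force"],1),np.round(o["joint_efforts"],1))
m=ctrl.camera_model("wrist");im=ctrl.camera("wrist")
P=lambda x,z=.067,y=0:[.522+x*.96+y*.28,-.3033-x*.28+y*.96,z]
print("pred stone tip, ferrule front, handle front, L/R edge at x=25",proj(m,[P(.091,.056),P(.058,.067),P(.046,.067),P(.03,.067,.011),P(.03,.067,-.011)]).round(0).tolist())
h=cv2.cvtColor(im,cv2.COLOR_BGR2HSV)
r=((h[...,0]<6)|(h[...,0]>174))&(h[...,1]>150)&(h[...,2]>110);ys,xs=np.nonzero(r[:200]);print("red",xs.mean(),ys.min(),ys.max())
w=(h[...,0]>10)&(h[...,0]<26)&(h[...,1]>60)&(h[...,2]>140)
for row in range(150,420,20):
    xs=np.nonzero(w[row,230:400])[0]+230; print(row,(xs.min(),xs.max(),len(xs)) if len(xs) else None, im[row,312])
cv2.imwrite("pics/w2.png",cv2.resize(im[230:470,180:450],(800,600)))
q=o["eef_rot"];print("tip/TCP px",proj(m,[o["eef_pos"],np.array(o["eef_pos"])-[0,0,.011]]).round(0).tolist())
```

```text
4.25 [ 0.52210062 -0.30213617  0.04626963] 0.0007123490687433263 0.0 [-0.1 -0.4  0.3] [ -0.  -51.2 -29.8  -0.    0.   -0. ]
pred stone tip, ferrule front, handle front, L/R edge at x=25 [[316.0, 88.0], [317.0, 173.0], [317.0, 203.0], [290.0, 243.0], [343.0, 243.0]]
red 311.7008310249307 87 109
150 None [28 40 76]
170 None [28 52 80]
190 (np.int64(290), np.int64(334), 45) [ 78 160 195]
210 (np.int64(287), np.int64(339), 53) [124 185 213]
230 (np.int64(288), np.int64(339), 52) [126 186 213]
250 (np.int64(289), np.int64(339), 51) [126 188 215]
270 (np.int64(289), np.int64(339), 51) [127 188 216]
290 (np.int64(290), np.int64(339), 50) [121 180 207]
310 None [24 24 24]
330 None [23 23 23]
350 None [59 61 65]
370 None [59 62 64]
390 None [60 64 67]
410 (np.int64(308), np.int64(319), 12) [120 180 209]
tip/TCP px [[314.0, 292.0], [314.0, 284.0]]
```

View pics/w2.png

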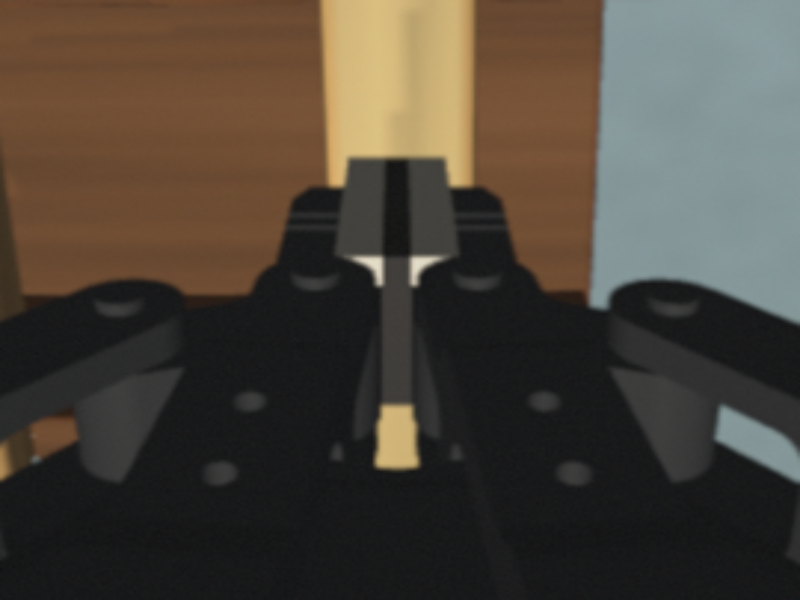

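The fingers shut above the handle. The image shows the fingertips at about 0.14 m depth, roughly 36 mm behind the reported TCP instead of 11 mm ahead. The camera pose itself checks out, with the stone predicted at row 88 and seen at 87. I'll reopen and go about 40 mm lower, watching the force.

```bash
python3 -m handwheel '[[0,0,0,0,0,0,0.6],[0,0,0,0,0,0,0.6],[0,0,0,0,0,0,0.6],[0,0,0,0,0,0,0.6],[0,0,0,0,0,0,0.6],[0,0,0,0,0,0.03,0.6],[0,0,0,0,0,0.03,0.6],[0,0,0,0,0,0,0.6]]'
python3 - <<'E'
from h import *
o=ctrl.get_obs();print(o["eef_pos"],o["opening"],np.round(o["wrist_force"],1))
im=ctrl.camera("wrist");print(ctrl.camera_model("wrist")["cam_to_world"][2][3])
g=im.max(2)
for row in (290,296,302,310,320): 
    xs=np.nonzero(g[row,150:480]<70)[0]+150; print(row,xs[xs<313].max() if (xs<313).any() else None,xs[xs>313].min() if (xs>313).any() else None)
E
```

```text
time_s: 5.1
eef_pos: [0.5208, -0.301, 0.026]
eef_rot: [-0.001, 0.99, -0.141, -0.002]
wrist_force: [-0.0, -0.0, 0.1]
opening: 0.597
grasp_force: 0.0
[ 0.52079216 -0.3010079   0.02603975] 0.5972813971935287 [-0.  -0.   0.1]
0.1943677276596417
290 162 None
296 248 379
302 250 377
310 250 377
320 250 376
```

```bash
python3 -m handwheel '[[0,0,0,0,-0.004,0.015,0.6],[0,0,0,0,0,0,0.6],[0,0,0,0,0,0.01,0.6],[0,0,0,0,0,0,0.6],[0,0,0,0,0,0,0.6],[0,0,0,0,0,0,0.6],[0,0,0,0,0,0,0.6],[0,0,0,0,0,0,0.6]]'
python3 - <<'E'
from h import *
print(np.round(ctrl.get_obs()["torque"],2))
E
```

```text
time_s: 5.95
eef_pos: [0.5225, -0.301, 0.0209]
eef_rot: [0.0, 0.99, -0.141, 0.0]
wrist_force: [-0.1, 0.1, 0.8]
opening: 0.599
grasp_force: 0.0
[-0.03 -0.08  0.02]
```

```bash
python3 -m handwheel '[[0,0,0,0,-0.002,0.015,0.6],[0,0,0,0,0,0.015,0.6],[0,0,0,0,0,0.010,0.6],[0,0,0,0,0,0,0.6],[0,0,0,0,0,0,0.6],[0,0,0,0,0,0,0.6],[0,0,0,0,0,0,0.6],[0,0,0,0,0,0,0.6]]'
python3 - <<'E'
from h import *
print(np.round(ctrl.get_obs()["torque"],2), ctrl.get_obs()["eef_pos"])
E
```

```text
time_s: 6.75
eef_pos: [0.5227, -0.3005, 0.009]
eef_rot: [0.0, 0.99, -0.141, 0.0]
wrist_force: [-1.2, 0.4, -0.4]
opening: 0.599
grasp_force: 0.0
[-0.05  0.07 -0.01] [ 0.52272601 -0.30048676  0.00896765]
```

```bash
python3 -m handwheel '[[0,0,0,0,0.008,0.01,0.6],[0,0,0,0,0,0,0.6],[0,0,0,0,0,0,0.3],[0,0,0,0,0,0,0],[0,0,0,0,0,0,0],[0,0,0,0,0,0,0],[0,0,0,0,0,0,0],[0,0,0,0,0,0,0]]'
python3 - <<'E'
from h import *
o=ctrl.get_obs();print(np.round(o["torque"],2), o["eef_pos"],o["opening"],o["grasp_force"])
E
```

```text
time_s: 7.55
eef_pos: [0.522, -0.3028, 0.0059]
eef_rot: [0.0, 0.99, -0.141, 0.0]
wrist_force: [-0.4, 0.1, 1.1]
opening: 0.248
grasp_force: 59.0
[-0.04 -0.03  0.04] [ 0.5220269  -0.30279826  0.00588347] 0.24839771005749445 58.97779583930969
```

Gripped, with 59 N on the pads at the handle's width. Now straight up.

```bash
python3 -m handwheel '[[0,0,0,0,0,-0.04,0],[0,0,0,0,0,-0.1,0],[0,0,0,0,0,-0.1,0],[0,0,0,0,0,-0.1,0],[0,0,0,0,0,-0.1,0],[0,0,0,0,0,-0.1,0],[0,0,0,0,0,0,0],[0,0,0,0,0,0,0]]'
cat > plan.py <<'E'
from h import *
d=np.array([.888,-.214,.407]);d/=np.linalg.norm(d)
foc=np.array([.7166,.0118,.2823])-.0013*d-.065*d   # hinge 57 mm from the lens
off=np.array([0,0,-.050]); tip=.091
def cur():
    o=ctrl.get_obs();q=o["eef_rot"];return np.array(o["eef_pos"]),R.from_quat([q[1],q[2],q[3],q[0]])
def goal(back):
    y=np.array([d[1],-d[0],0]);y/=np.linalg.norm(y)
    Rg=R.from_matrix(np.c_[d,y,np.cross(d,y)])
    return foc-(tip+back)*d-Rg.apply(off),Rg
if __name__=="__main__":
    p,r=cur();print(ctrl.get_obs()["time_s"],p.round(4),ctrl.get_obs()["grasp_force"])
    for b in (.06,0):
        g,Rg=goal(b);print(b,"goal",g.round(4),"turn/pi",((r.inv()*Rg).as_rotvec()/np.pi).round(4),"shift/.3 in goal axes",(Rg.inv().apply(g-p)/.3).round(4),"in current axes",(r.inv().apply(g-p)/.3).round(4))
E
python3 plan.py
```

```text
time_s: 8.35
eef_pos: [0.5222, -0.3028, 0.1687]
eef_rot: [0.0, 0.99, -0.141, 0.001]
wrist_force: [-0.3, -0.2, -1.1]
opening: 0.251
grasp_force: 58.8
8.35 [ 0.5222 -0.3028  0.1687] 58.752790689468384
0.06 goal [0.5434 0.0535 0.1482] turn/pi [ 0.0034  0.1329 -0.0148] shift/.3 in goal axes [-0.2191 -1.1715 -0.0228] in current axes [-0.2648 -1.1603  0.0671]
0 goal [0.5967 0.0407 0.1726] turn/pi [ 0.0034  0.1329 -0.0148] shift/.3 in goal axes [-0.0191 -1.1715 -0.0228] in current axes [-0.0822 -1.1689 -0.014 ]
```

```bash
python3 -m handwheel '[[0,0,0,-0.033,-0.07,0,0],[0,0,0,-0.033,-0.13,0,0],[0,0,0,-0.033,-0.13,0,0],[0,0,0,-0.033,-0.13,0,0],[0,0,0,-0.033,-0.13,0,0],[0,0,0,-0.033,-0.13,0,0],[0,0,0,-0.033,-0.13,0,0],[0,0,0,-0.033,-0.13,0,0]]'
python3 -m handwheel '[[0,0,0,0,-0.12,0,0],[0,0,0,0,-0.06,0,0],[0.001,0.033,-0.004,0,0,0,0],[0.001,0.033,-0.004,0,0,0,0],[0.001,0.033,-0.004,0,0,0,0],[0.001,0.033,-0.003,0,0,0,0],[0,0,0,0,0,0,0],[0,0,0,0,0,0,0]]'
python3 plan.py
```

```text
time_s: 9.15
eef_pos: [0.5266, 0.0036, 0.1658]
eef_rot: [-0.0, 0.99, -0.142, -0.002]
wrist_force: [0.3, 0.3, -1.0]
opening: 0.252
grasp_force: 58.8
time_s: 9.95
eef_pos: [0.5424, 0.0537, 0.1668]
eef_rot: [0.023, 0.972, -0.115, 0.203]
wrist_force: [1.0, -0.5, -0.2]
opening: 0.245
grasp_force: 58.8
9.95 [0.5424 0.0537 0.1668] 58.80414068698883
0.06 goal [0.5434 0.0535 0.1482] turn/pi [-0.001   0.0026 -0.0001] shift/.3 in goal axes [-0.022  -0.0001  0.058 ] in current axes [-0.0215  0.      0.0582]
0 goal [0.5967 0.0407 0.1726] turn/pi [-0.001   0.0026 -0.0001] shift/.3 in goal axes [ 1.78e-01 -1.00e-04  5.80e-02] in current axes [ 0.1784 -0.      0.0565]
```

```bash
python3 -m handwheel '[[0,0.0026,0,-0.011,0,0.029,0],[0,0,0,-0.011,0,0.029,0],[0,0,0,0.03,0,0,0],[0,0,0,0.03,0,0,0],[0,0,0,0,0,0,0],[0,0,0,0,0,0,0],[0,0,0,0,0,0,0],[0,0,0,0,0,0,0]]'
cat > look.py <<'E'
from plan import *
import sys
p,r=cur();X=r.as_matrix()[:,0];pt=p+r.apply([tip,0,-.05])
print("model tip",pt.round(4),"in focus axes",goal(0)[1].inv().apply(pt-foc).round(4))
c={};rr={}
for n in("top","scene"):
    m=ctrl.camera_model(n);im=ctrl.camera(n);cv2.imwrite(f"pics/{n}_{sys.argv[1]}.png",im)
    uv=proj(m,pt-.005*X)[0];x,y=uv.astype(int);x0,y0=x-25,y-25
    u=cv2.resize(im[y0:y0+50,x0:x0+50],None,fx=8,fy=8,interpolation=cv2.INTER_CUBIC);cv2.imwrite(f"pics/u_{n}.png",u)
    h=cv2.cvtColor(u,cv2.COLOR_BGR2HSV)
    k=(((h[...,0]<8)|(h[...,0]>172))&(h[...,1]>120)&(h[...,2]>90)).astype(np.uint8)
    N,l,st,ce=cv2.connectedComponentsWithStats(k);i=1+np.argmax(st[1:,4]) if N>1 else 0
    c[n]=(ce[i]+.5)/8-.5+[x0,y0];rr[n]=ray(m,c[n]);print(n,"red",c[n].round(2),"area",st[i,4]/64,"model",uv.round(2))
q,e=cross(rr["top"],rr["scene"]);print("stone seen",q.round(4),"gap",e.round(4),"minus model (tip-5mm), focus axes",goal(0)[1].inv().apply(q-(pt-.005*X)).round(4))
E
python3 plan.py; python3 look.py a
```

```text
time_s: 10.75
eef_pos: [0.5602, 0.0496, 0.1566]
eef_rot: [0.023, 0.971, -0.115, 0.209]
wrist_force: [0.5, 0.3, -1.2]
opening: 0.249
grasp_force: 58.8
10.75 [0.5602 0.0496 0.1566] 58.8038045167923
0.06 goal [0.5434 0.0535 0.1482] turn/pi [-0.001  -0.0011 -0.0001] shift/.3 in goal axes [-0.0637  0.0003  0.0022] in current axes [-0.0637  0.0003  0.0019]
0 goal [0.5967 0.0407 0.1726] turn/pi [-0.001  -0.0011 -0.0001] shift/.3 in goal axes [0.1363 0.0003 0.0022] in current axes [0.1363 0.0003 0.0027]
model tip [0.6208 0.0348 0.2395] in focus axes [-0.0411  0.0001 -0.001 ]
top red [285.3  212.99] area 20.0625 model [285.59 212.6 ]
scene red [363.02 230.36] area 36.28125 model [363.58 231.24]
stone seen [0.6148 0.0362 0.2393] gap 0.0009 minus model (tip-5mm), focus axes [-0.0007  0.     -0.0024]
```

The seen stone agrees with the model within about 2 mm, so I'll advance the last 41 mm along the stick's axis.

```bash
python3 -m handwheel '[[0,0,0,0.03,0,0.002,0],[0,0,0,0.04,0,0.002,0],[0,0,0,0.04,0,0,0],[0,0,0,0.026,0,0,0],[0,0,0,0,0,0,0],[0,0,0,0,0,0,0],[0,0,0,0,0,0,0],[0,0,0,0,0,0,0]]'
python3 plan.py; python3 look.py b
python3 - <<'E'
from plan import *
s=cv2.imread("pics/scene_b.png");t=cv2.imread("pics/top_b.png");p,r=cur()
out=np.zeros((600,800,3),np.uint8)
for im,n,(y0,y1,x0,x1),(W,H),oy,ox in[(s,"scene",(205,265,350,450),(500,300),0,0),(t,"top",(120,220,265,325),(300,500),0,500)]:
    u=cv2.resize(im[y0:y1,x0:x1],(W,H),interpolation=cv2.INTER_CUBIC);f=W/(x1-x0)
    P=proj(ctrl.camera_model(n),[foc+a*d for a in(-.02,0,.0,.065,.122,.175)])
    P=((P+.5-[x0,y0])*f).astype(int)
    for a in P: cv2.circle(u,tuple(int(v) for v in a),2,(255,0,255),-1)
    out[oy:oy+H,ox:ox+W]=u
cv2.imwrite("pics/fin.png",out[:500])
E
```

```text
time_s: 11.65
eef_pos: [0.5965, 0.0408, 0.1719]
eef_rot: [0.023, 0.971, -0.115, 0.208]
wrist_force: [0.7, -0.3, -0.9]
opening: 0.25
grasp_force: 58.8
11.65 [0.5965 0.0408 0.1719] 58.804609179496765
0.06 goal [0.5434 0.0535 0.1482] turn/pi [-0.001 -0.001 -0.   ] shift/.3 in goal axes [-0.1983  0.0003 -0.002 ] in current axes [-0.1983  0.0003 -0.0026]
0 goal [0.5967 0.0407 0.1726] turn/pi [-0.001 -0.001 -0.   ] shift/.3 in goal axes [ 0.0017  0.0003 -0.002 ] in current axes [ 0.0017  0.0003 -0.002 ]
model tip [0.6572 0.026  0.2548] in focus axes [-0.0007  0.0001  0.0003]
top red [288.69 197.54] area 20.078125 model [288.92 197.23]
scene red [373.56 231.92] area 42.8125 model [373.78 232.89]
stone seen [0.6517 0.0276 0.2548] gap 0.0 minus model (tip-5mm), focus axes [-0.0002 -0.0002 -0.0024]
```

View pics/fin.png

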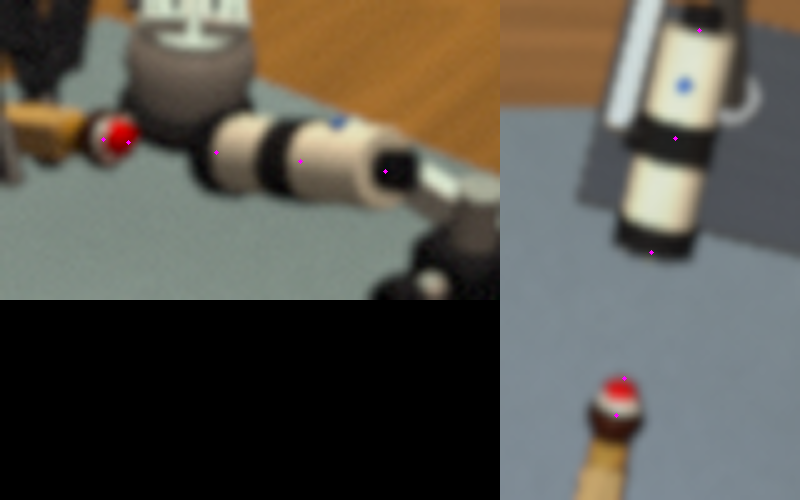

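The final view shows the stone on the tube axis in both cameras: scene stone at (118,138) of the crop, top stone at (620,388). It sits about 65 mm in front of the lens ring and touches nothing. Handing in.

```bash
python3 -c "
from bench import ctrl
print(ctrl.hand_in())"
```

```text
the job is handed in; nothing more can be done
None
```

I handed the job in with the red-stone stick held still in the gripper, its tip about 1 mm from the estimated focus point and on the microscope's line of sight (both from my camera measurements); the hand-in returned no verdict.

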